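Hang up the wire guard, find which way the filler cap unscrews, and hold the cap up

ROBOT

A 6-joint arm with a two-finger parallel gripper is mounted at the origin on the work surface. World frame = base frame: x ahead of the robot, y to its left, z up, the work surface at z = 0. Lengths are in mm, angles in degrees, forces in N, time in s.
With the tool pointing down it reaches from about 350 to 850 mm from the base axis. Payload 8.1 kg.
Tool frame: the origin (TCP) lies where the fingers leave the gripper's body, on its centre line; the fingertips stand 73 mm ahead of it and the grasp point (between the pads) lies 54 mm ahead of it; z points along the fingers, y is the line along which they close (so a half turn about z gives the same grasp; the last joint's range is limited). The gripper opens to 85 mm and grips with 20 to 120 N. Pads are 22 mm wide; open, the fingers measure 114 mm over their backs; the gripper's body (76 mm by 85 mm) begins 54 mm behind the grasp point. The pads swing forward as they close: fully open they stand 13 mm farther back than shut.
Start: joints at [-79.32, 7.471, 85.268, -0, 87.261, -4.893], TCP at [161.1, -577.973, 303.892] pointing down, gripper open.
Joint ranges: [-169.43, 169.43], [-51.17, 129.36], [1.28, 143.12], [-76.62, 256.62], [0, 156.53], [-152.29, 152.29]. Speed limits (degrees/s): [136.94, 136.94, 159.86, 180, 180, 180].

INTERFACE

Orientations are given as [roll, pitch, yaw] about the fixed x, y, z axes, in that order (R = Rz(yaw) Ry(pitch) Rx(roll)).
In Python, from bench import sense, optics, r gives the robot as it stands.
- The arm moves only by the tool servo_tool, never from a script. Its argument "plan" is a list that holds one entry, the list of rows, each a list of 5 numbers: the shift along the world's x, y, z in m, then the turn about the world's z in degrees, then the finger opening in m, from 0 to 0.0854. A call has 1 to 10 rows; each row shifts and turns the commanded pose from where the row before left it; what a row does not reach is not made up. A row lasts 1/10 s, in which the tool goes at most 50 mm and 8.59 degrees, less where a joint would pass 70% of its speed; a pose out of reach is approached as far as the arm can. A call is refused whole if a number of a shift passes 0.05 or a number of a turn 8.59, either way. A call with a gripper value outside its range is refused whole. The fingers move at their own pace and stop on an object; "force" is the grip in N (left out, the last holds). Time passes only in rows, so rows that do not move let the fingers close. It gives the time, the measured TCP pose, the force, the opening and the grip force at its end, in the units of the state.
- sense(): the state, without advancing time (a new reading comes with each control period).
- optics.snapshot(name): name is "side" or "top" or "wrist"; returns a dict with "frame" (384x512x3 uint8, blue, green, red), "fx", "fy", "cx", "cy" (pixels), "dist_coeffs" ([k1, k2, p1, p2, k3] as OpenCV has them; the pictures are not rectified), "cam_to_world" (4x4, takes a point from camera to world coordinates). Camera axes: x right, y down, z forward; pixel columns grow to the right and rows downward; lengths in mm; the calibration is good to about 2 mm. A picture is of the moment at which its call begins. There is no depth.
- r.hand_in(): hands the job in; it is judged then, once.
The state is a dict: "time": time; "joint_pos": joint angles; "qd": joint speeds; "joint_efforts": joint torques, N m; "tool_pos": TCP position; "tcp_rot": TCP orientation; "ft_force": force on the tool from outside, world axes, zero at the start; "wrist_torque": the same for the moment, N m; "finger_gap": finger opening in mm; "grip_force": force on a finger pad.
Only numpy, scipy, OpenCV 4.12 (cv2) and the standard library are available. Lean on these libraries where they do the work, as an engineer would, in place of code of your own. Each camera call takes 0.05 s, during which the arm holds its last target. There are 200 camera calls.

TASK

Open the compressor's little oil tank: lift the wire guard off it by its bar handle and hang it by that bar across both prongs of the hook stand. Then unscrew the tank's black filler cap - nobody knows whether it is right- or left-handed, so try it both ways, turn it the way that gives until it stops (about a fifth of a turn), and lift it straight up. Finish still holding the cap upright and still, about a hand's breadth (100 mm) above its neck, and leave everything else on the bench where it is.

Things in the scene. Friction and masses are not known exactly. Their poses are not given: they have to be found in the camera images.
- tank: Squat round grey oil tank, fixed, 170 mm across, 70 tall; origin at the centre of its underside, z up, x through a small steel breather boss (27 across, 9 tall, 71.5 from the axis). The steel filler neck at the centre of its top is 28 across (41 over its tabs), 32 tall, under the cap.
- neck (a point): Foot of the filler neck: centre of the tank's top face, 70 mm above the bench; axes as the tank.
- guard: Loose guard of steel wire (about 0.16 kg): an open cage with no top, 98 mm across and 63 tall, standing on the tank around the cap; above it a straight round bar handle. Origin at the centre of its underside, z up, y along the bar.
- guard_bar (a point): Middle of the guard's bar handle, 125 mm above the guard's underside. The bar is 10 mm thick, straight along the guard's y, 104 clear between its upright legs (8 thick, at 56 either side); 62 from the bar's centre down to the cage's upper ring. Pinch it here from above, across the bar.
- cap: Loose black fluted round cap, 90 g, 52 mm across (55 over flutes), 44 tall, standing on the tank round the neck; a grey rib on top lies along its x, at the start within 0.03 rad of the tank's x. Origin at the centre of its underside, z up. Lugs inside catch under the neck's tabs: it cannot be pulled off before it is turned.
- cap_center (a point): Cap's centre, 22 mm above its underside. Grip its round sides from above, 25 to 35 mm above the tank top. One way (differs from start to start, cannot be seen) it meets a hard stop within about 0.15 rad; the other way it turns easily to a hard stop at about 1.2 rad, and lifts off freely from 0.85 rad on.
- stand: Fixed steel hook stand with two level prongs. Origin on the bench below the middle of the prongs; x points from the prong tips to the post. Post (18 thick) and a crossbar at prong height are at x = 85 mm, the base (110 x 130 x 12) is below the post. To hang the guard, bring it in from the tips' side with its cage below the prongs, since the cage cannot pass down between them.
- hook (a point): Midway between the prongs at the height of their axes, 200 mm above the bench; axes as the stand. Prongs: 8 mm round, at y = -36 and +36, from x = 85 to -35 mm, then turned up to tips at x = -47, tops 22 above this point. A bar on both prongs has its centre 9 above. Bring the guard's bar in parallel to y, 40 to 50 mm above, then lower it here.
- wrench: Bystander, loose: steel spanner lying flat; sizes in mm; origin at the centre of its underside. Leave it alone.
- screwdriver: Bystander, loose: screwdriver lying flat; sizes in mm; origin at the centre of its underside. Leave it alone.
- mug: Bystander, loose: open aluminium cup, 72 across, 80 tall; sizes in mm; origin at the centre of its underside. Leave it alone.
- oil_bottle: Bystander, loose: grey plastic bottle, 70 across, 170 tall; sizes in mm; origin at the centre of its underside. Leave it alone.
- grease_tin: Bystander, loose: closed tin, 80 across, 60 tall; sizes in mm; origin at the centre of its underside. Leave it alone.
- big_socket: Bystander, loose: steel socket, 32 across, 38 tall; sizes in mm; origin at the centre of its underside. Leave it alone.
Things that resemble listed ones, but are neither listed nor needed, are in the scene too. What is meant by the cap is not orange, and is the larger of those in its own colour.

How it is judged:
By the outcome, as a careful person would: the job done as asked, in the order asked, and still so for the second after the job is handed in, while the arm keeps its last pose, push and grip.
It also fails if it takes over 72 s, if anything falls off the work surface, if the arm or the gripper's body presses on something with over 40 N, if the wrist force passes 120 N, or if a joint passes its speed limit or range.

## Working session

There is one attempt and no reset: what is moved stays moved. The work goes in short steps, Python scripts to look and compute and a tool call to move; the robot and the scene stay as the last step left them, time stands still between calls to the robot, and variables do not carry over. Pictures are saved under pics/ and viewed, at most 13 in all, crops included, and the job is handed in when it is done.

Besides the shell and the picture viewer there is one more tool, called after "Request:" as name(argument=value, ...), one argument or row to a line, values as JSON. servo_tool: Moves the arm, as the interface text tells. Its arguments: {"type":"object","properties":{"plan":{"type":"array"},"force":{"type":"number"}},"required":["plan"]}

```bash
mkdir -p pics
cat > h.py <<'E'
import numpy as np, cv2, pickle
from bench import sense, optics, r
def snap(name, tag):
    s=optics.snapshot(name); cv2.imwrite(f'pics/{tag}.png', s['frame']); pickle.dump(s,open(f'pics/{tag}.pkl','wb')); return s
def load(tag): return pickle.load(open(f'pics/{tag}.pkl','rb'))
def K(s): return np.array([[s['fx'],0,s['cx']],[0,s['fy'],s['cy']],[0,0,1.]])
def ray(s,uv):
    p=cv2.undistortPoints(np.array([[uv]],float),K(s),np.array(s['dist_coeffs'],float))[0,0]
    T=np.array(s['cam_to_world']); return T[:3,3], T[:3,:3]@np.array([p[0],p[1],1.])
def at_z(s,uv,z):
    o,d=ray(s,uv); return (o+d*(z-o[2])/d[2]).round(1)
def proj(s,P):
    T=np.linalg.inv(np.array(s['cam_to_world'])); rv=cv2.Rodrigues(T[:3,:3])[0]
    return cv2.projectPoints(np.array(P,float).reshape(-1,1,3),rv,T[:3,3],K(s),np.array(s['dist_coeffs'],float))[0][:,0].round(1)
def tri(a,uva,b,uvb):
    o1,d1=ray(a,uva);o2,d2=ray(b,uvb); t=np.linalg.lstsq(np.c_[d1,-d2],o2-o1,rcond=None)[0]
    p,q=o1+t[0]*d1,o2+t[1]*d2; return ((p+q)/2).round(1), np.linalg.norm(p-q).round(1)
E
python3 - <<'E'
from h import *
a=snap('top','top1');b=snap('side','side1')
for s in (a,b): print(np.array(s['cam_to_world']).round(2).tolist(),s['fx'])
cv2.imwrite('pics/both.png',cv2.resize(np.vstack([a['frame'],b['frame']]),(800,1200))[:600])
cv2.imwrite('pics/t.png',cv2.resize(a['frame'],(800,600)));cv2.imwrite('pics/s.png',cv2.resize(b['frame'],(800,600)))
print(sense())
E
```

```text
[[-0.01, -0.99, 0.14, 296.53], [-1.0, 0.01, -0.02, 57.58], [0.02, -0.14, -0.99, 1696.7], [0.0, 0.0, 0.0, 1.0]] 471.59866602881465
[[-0.99, -0.08, 0.11, 355.92], [-0.14, 0.5, -0.85, 1340.07], [0.02, -0.86, -0.51, 925.87], [0.0, 0.0, 0.0, 1.0]] 496.6101740144296
{'time': 0.1, 'joint_pos': array([-7.93202984e+01,  7.50959718e+00,  8.53239686e+01,  8.50424440e-04,
        8.72612058e+01, -4.89313307e+00]), 'qd': array([ 0.00924517, -0.07145263, -0.16597435,  0.05587684,  0.02356136,
       -0.06838153]), 'joint_efforts': array([ 1.26657105e-03, -5.70952821e+01, -5.01937902e+01, -2.25178997e-04,
        8.10168305e-03,  3.46641934e-05]), 'tool_pos': array([ 161.03284942, -577.59584244,  302.95266743]), 'tcp_rot': array([-1.79905646e+02, -8.93006439e-03,  1.55727859e+01]), 'ft_force': array([ 0.63547567, -0.62243288,  0.61147631]), 'wrist_torque': array([ 0.01057336,  0.0250537 , -0.00235901]), 'grip_force': 0.0, 'finger_gap': 85.010189925127}
```

View pics/t.png

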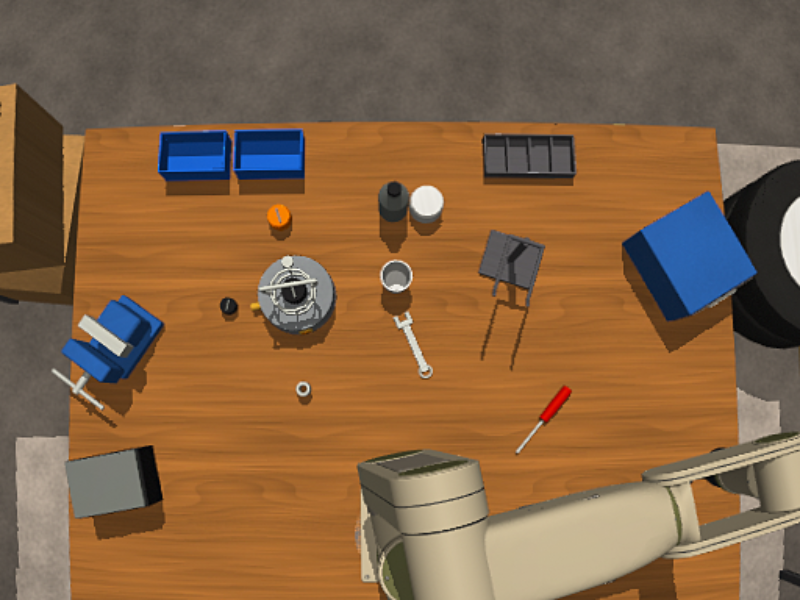

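View pics/s.png

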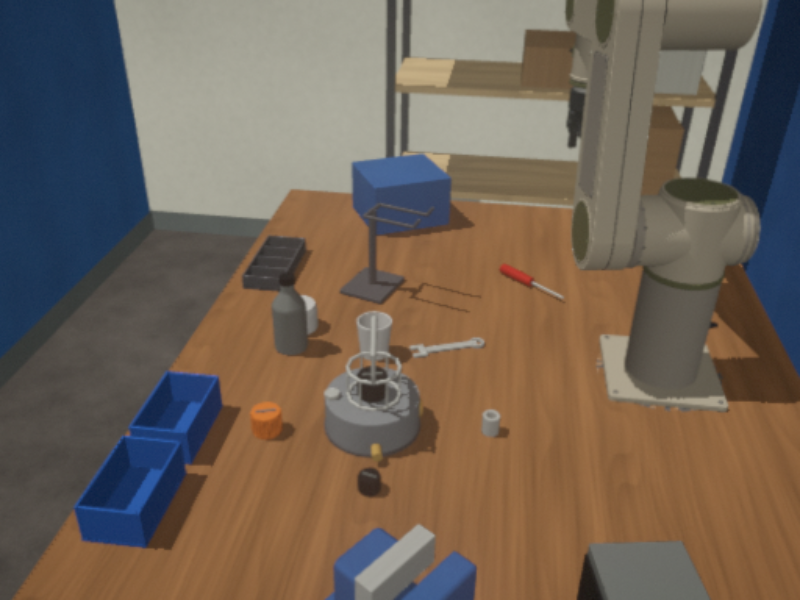

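Top picture (800x600 scale) shows the tank at (297,293) with the guard bar running (260,288)-(317,281) and the breather boss at (288,261). The stand's crossbar and prongs lie near (515,265), with the tips at about (495,305) and (530,290).

Cap candidates are the black cap inside the guard on the tank (295,291), the small black one on the bench (228,306) and the orange one (279,216). I choose the one on the tank, since it is black and the larger of the two, and check it in a close crop.

Run:
```python
from h import *
a=load('top1');b=load('side1')
def crop(s,x,y,w,h,k): return cv2.resize(s['frame'][y:y+h,x:x+w],(w*k,h*k),interpolation=cv2.INTER_CUBIC)
# native coords; grid: top tank, top stand, side tank, side stand
m=np.vstack([np.hstack([crop(a,155,155,80,60,5),crop(a,295,140,80,60,5)]),np.hstack([crop(b,200,195,80,100,3),np.zeros((300,160,3),np.uint8),crop(b,210,120,80,75,4)[:300],np.zeros((300,80,3),np.uint8)])])
cv2.imwrite('pics/m.png',m);print(m.shape)
```

```text
(600, 800, 3)
```

View pics/m.png

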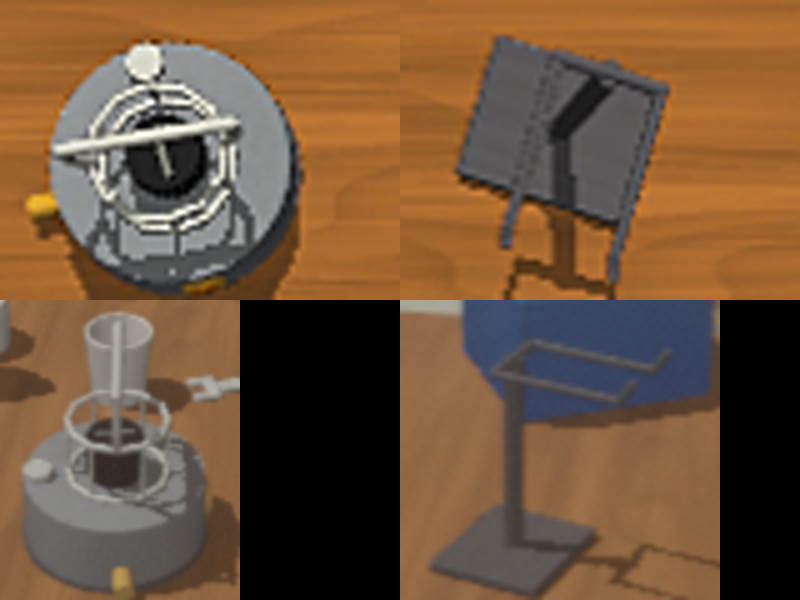

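The crop shows the black fluted cap with its grey rib inside the wire guard on the tank, so the choice is confirmed. Bar ends are at crop (55,151) and (238,127), boss at (144,62), rib from (162,145) to (170,175). Stand crossbar corners are at (552,58) and (665,90), prong tips at (505,245) and (613,278).

Run:
```python
from h import *
a=load('top1');b=load('side1')
T=lambda u,v:((u+.5)/5-.5+155,(v+.5)/5-.5+155)
S=lambda u,v:((u-400+.5)/5-.5+295,(v+.5)/5-.5+140)
boss=at_z(a,T(144,62),79);b1=at_z(a,T(55,151),195);b2=at_z(a,T(238,127),195)
cap=at_z(a,T(166,157),114); r1=at_z(a,T(162,145),114);r2=at_z(a,T(170,175),114)
tk=at_z(a,T(172,165),70)
print('boss',boss,'bar',b1,b2,(b1+b2)/2,np.linalg.norm(b1-b2),'cap',cap,r1,r2,'tank',tk)
print('boss-cap',boss-cap,np.linalg.norm((boss-cap)[:2]))
c1=at_z(a,S(552,58),200);c2=at_z(a,S(665,90),200);t1=at_z(a,S(505,245),222);t2=at_z(a,S(613,278),222)
print('stand',c1,c2,t1,t2,np.linalg.norm(c1-c2),np.linalg.norm(t1-t2),np.linalg.norm((c1-t1)[:2]),np.linalg.norm((c2-t2)[:2]))
x=((c1+c2)/2-(t1+t2)/2)[:2];x/=np.linalg.norm(x);m=((t1+t2)/2)[:2]+47*x;m2=((c1+c2)/2)[:2]-85*x
print('axis deg',np.degrees(np.arctan2(x[1],x[0])),'hook',m,m2)
d=(b1-b2)[:2];print('bar dir deg',np.degrees(np.arctan2(d[1],d[0])))
# side crop check: stand crop 4x off (210,120); tank crop 3x off(200,195)
for P in (c1,c2,t1,t2):
  p=proj(b,P)[0];print('side stand',((p-[210,120])*4+[400,300]).round())
for P in (boss,(b1+b2)/2,b1,b2,cap):
  p=proj(b,P)[0];print('side tank',((p-[200,195])*3+[0,300]).round())
```

```text
boss [612.2 269.4  79. ] bar [531.6 311.4 195. ] [546.3 192.7 195. ] [538.95 252.05 195.  ] 119.60677238350677 cap [539.5 249.  114. ] [547.8 251.8 114. ] [527.1 246.1 114. ] tank [540.6 250.   70. ]
boss-cap [ 72.7  20.4 -35. ] 75.50794660166574
stand [ 638.  -207.9  200. ] [ 616.5 -282.3  200. ] [ 511.4 -169.6  222. ] [ 489.6 -238.4  222. ] 77.4442380038696 72.1711853858588 132.26658686153507 134.27888888429183
axis deg -17.965823340455174 hook [ 545.20831169 -218.49713302] [ 546.39454269 -218.88178071]
bar dir deg 97.05965771556448
side stand [490. 374.]
side stand [529. 341.]
side stand [631. 380.]
side stand [665. 348.]
side tank [ 35. 467.]
side tank [117. 359.]
side tank [114. 398.]
side tank [119. 323.]
side tank [117. 431.]
```

Request:
servo_tool(
  plan=[
    [[0.019,0.0415,0.003,4.1,0.085],[0.019,0.0415,0.003,4.1,0.085],[0.019,0.0415,0.003,4.1,0.085],[0.019,0.0415,0.003,4.1,0.085],[0.019,0.0415,0.003,4.1,0.085],[0.019,0.0415,0.003,4.1,0.085],[0.019,0.0415,0.003,4.1,0.085],[0.019,0.0415,0.003,4.1,0.085],[0.019,0.0415,0.003,4.1,0.085],[0.019,0.0415,0.003,4.1,0.085]],
  ],
)

```text
time: 1.1
tool_pos: [351.3, -161.2, 333.8]
tcp_rot: [180.0, -0.0, 56.7]
ft_force: [1.8, 0.2, 0.2]
finger_gap: 84.9
grip_force: 0.0
```

Request:
servo_tool(
  plan=[
    [[0.019,0.0415,0.003,4.1,0.085],[0.019,0.0415,0.003,4.1,0.085],[0.019,0.0415,0.003,4.1,0.085],[0.019,0.0415,0.003,4.1,0.085],[0.019,0.0415,0.003,4.1,0.085],[0.019,0.0415,0.003,4.1,0.085],[0.019,0.0415,0.003,4.1,0.085],[0.019,0.0415,0.003,4.1,0.085],[0.018,0.0415,0.003,4.1,0.085],[0,0,0,0,0.085]],
  ],
)

```text
time: 2.1
tool_pos: [521.6, 214.9, 359.1]
tcp_rot: [-179.9, -0.1, 93.9]
ft_force: [-0.3, -1.0, -0.4]
finger_gap: 84.9
grip_force: 0.0
```

Request:
servo_tool(
  plan=[
    [[0.017,0.037,0,3.1,0.085],[0,0,0,0,0.085],[0,0,0,0,0.085]],
  ],
)

```text
time: 2.4
tool_pos: [537.9, 247.6, 359.9]
tcp_rot: [-179.9, 0.0, 96.6]
ft_force: [-0.5, 0.4, -0.4]
finger_gap: 84.9
grip_force: 0.0
```

Run:
```python
from h import *
w=snap('wrist','w1'); print(np.array(w['cam_to_world']).round(3).tolist())
print(proj(w,[[531.6,311.4,195],[546.3,192.7,195],[539,252,195],[539.5,249,114]]), sense()['tool_pos'])
cv2.imwrite('pics/w1b.png',cv2.resize(w['frame'],(800,600)))
```

```text
[[0.993, 0.113, 0.028, 531.201], [0.117, -0.959, -0.259, 312.97], [-0.003, 0.261, -0.965, 430.35], [0.0, 0.0, 0.0, 1.0]]
[[260.1 113.7]
 [260.8 254. ]
 [260.6 188.4]
 [260.5 172.4]] [537.870799   247.03742595 360.4447096 ]
```

View pics/w1b.png

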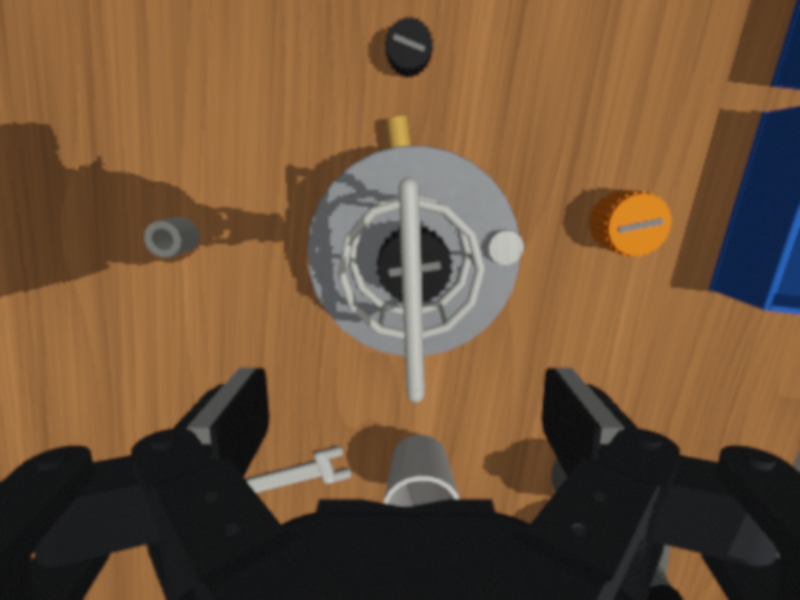

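The wrist view shows the bar from (409,182) to (416,398) at 800x600, with the cap and rib at (414,267) and the boss at (505,247). The bar sits a few mm in x from my first estimate.

Run:
```python
from h import *
w=load('w1'); N=lambda u,v:((u+.5)/1.5625-.5,(v+.5)/1.5625-.5)
p,q=at_z(w,N(409,181),195),at_z(w,N(416,400),195); d=p-q
print('bar',p,q,(p+q)/2,np.linalg.norm(d),np.degrees(np.arctan2(d[1],d[0])))
c=at_z(w,N(414,267),114);bs=at_z(w,N(505,246),79);r1,r2=at_z(w,N(390,271),114),at_z(w,N(440,265),114)
print('cap',c,'boss',bs,bs-c,np.linalg.norm((bs-c)[:2]),'rib',r1,r2)
```

```text
bar [532.9 310.  195. ] [551.1 191.5 195. ] [542.   250.75 195.  ] 119.88949078213653 98.73162848659373
cap [543.9 251.5 114. ] boss [612.8 269.1  79. ] [ 68.9  17.6 -35. ] 71.11237585680848 rib [527.5 246.7 114. ] [561.8 255.  114. ]
```

Request:
servo_tool(
  plan=[
    [[0.0035,0.0035,-0.02,1.5,0.06],[0,0,-0.03,0,0.05],[0,0,-0.03,0,0.05],[0,0,-0.02,0,0.05],[0,0,-0.011,0,0.05],[0,0,0,0,0.05],[0,0,0,0,0.03]],
  ],
)

```text
time: 3.15
tool_pos: [542.0, 250.7, 251.3]
tcp_rot: [179.9, -0.0, 98.0]
ft_force: [0.5, 1.2, -0.5]
finger_gap: 36.8
grip_force: 0.0
```

Request:
servo_tool(
  plan=[
    [[0,0,0,0,0],[0,0,0,0,0],[0,0,0,0,0],[0,0,0,0,0],[0,0,0,0,0],[0,0,0,0,0]],
  ],
  force=60,
)

```text
time: 3.75
tool_pos: [542.1, 251.4, 251.7]
tcp_rot: [179.9, -0.0, 98.1]
ft_force: [-1.1, -0.8, 6.5]
finger_gap: 7.8
grip_force: 58.6
```

Request:
servo_tool(
  plan=[
    [[0,0,0.005,0,0],[0,0,0.01,0,0],[0,0,0.02,0,0],[0,0,0.03,0,0],[0,0,0.03,0,0],[0,0,0.02,0,0],[0,0,0.01,0,0],[0,0,0,0,0],[0,0,0,0,0]],
  ],
)

```text
time: 4.65
tool_pos: [541.4, 250.9, 373.8]
tcp_rot: [-179.9, 0.0, 98.1]
ft_force: [1.0, 0.6, -2.4]
finger_gap: 7.6
grip_force: 58.6
```

Run:
```python
from h import *
a=snap('side','side2');w=snap('wrist','w2')
m=np.hstack([cv2.resize(a['frame'][130:330,170:320],(450,600)),cv2.resize(w['frame'][:,100:],(350,326*1))[:326] if 0 else cv2.copyMakeBorder(cv2.resize(w['frame'],(350,262)),0,338,0,0,cv2.BORDER_CONSTANT)])
cv2.imwrite('pics/m2.png',m);print(sense()['tool_pos'],sense()['ft_force'],sense()['finger_gap'])
```

```text
[541.1270758  250.82105553 372.86289864] [ 0.06713918 -0.24883432 -1.07838679] 7.550863988894306
```

View pics/m2.png

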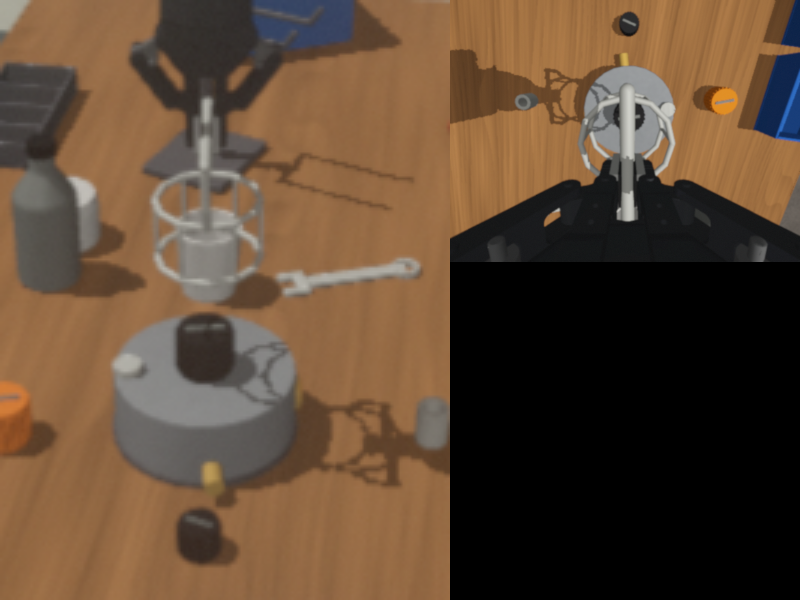

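The guard hangs level in the gripper, clear of the cap, which stays on the tank at (205,345). The bystanders are untouched. Next I carry it to the tips' side of the stand.

Request:
servo_tool(
  plan=[
    [[-0.005,-0.015,0,-1,0],[-0.01,-0.03,0,-2,0],[-0.012,-0.038,0,-2.5,0],[-0.013,-0.04,0,-2.5,0],[-0.013,-0.04,0,-2.5,0],[-0.013,-0.04,0,-2.5,0],[-0.013,-0.04,0,-2.5,0],[-0.013,-0.04,0,-2.5,0],[-0.013,-0.04,0,-2.5,0],[-0.013,-0.04,0,-2.5,0]],
  ],
)

```text
time: 5.75
tool_pos: [422.4, -113.2, 373.6]
tcp_rot: [-179.9, -0.0, 75.0]
ft_force: [1.7, -1.3, -1.9]
finger_gap: 7.9
grip_force: 58.7
```

Request:
servo_tool(
  plan=[
    [[-0.012,-0.035,0,-2,0],[-0.005,-0.02,0,-1,0],[-0.003,-0.005,0,0,0],[0,0,0,0,0],[0,0,0,0,0]],
  ],
)

```text
time: 6.25
tool_pos: [403.7, -171.2, 374.4]
tcp_rot: [-180.0, -0.0, 72.1]
ft_force: [-0.4, 1.2, -2.2]
finger_gap: 7.9
grip_force: 58.6
```

Run:
```python
from h import *
w=snap('wrist','w3');s=sense(); print(s['tool_pos'],s['tcp_rot'],s['ft_force'])
print('pred c1,c2,t1,t2', proj(w,[[638,-207.9,200],[616.5,-282.3,200],[511.4,-169.6,222],[489.6,-238.4,222]])*1.5625)
cv2.imwrite('pics/w3b.png',cv2.resize(w['frame'],(800,600)))
```

```text
[ 403.84613788 -170.98805477  374.4909622 ] [-1.79963424e+02 -3.44473412e-02  7.21552210e+01] [ 0.35775245 -0.56723441 -1.8784196 ]
pred c1,c2,t1,t2 [[849.84375 231.25   ]
 [819.375   367.8125 ]
 [613.75    241.875  ]
 [598.125   378.59375]]
```

View pics/w3b.png

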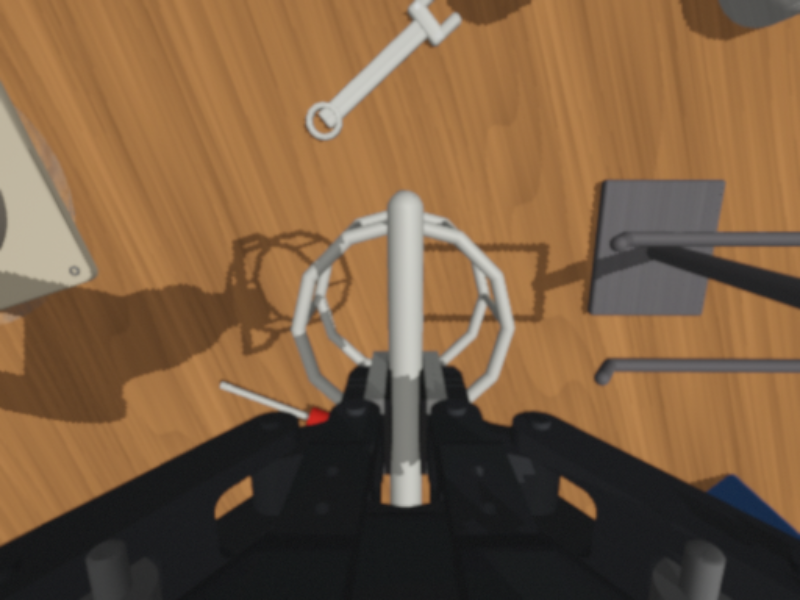

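The wrist view shows the bar vertical at u=405 between the fingers. The left prong runs from tip (622,242) to (800,239), the right prong from tip (603,377) to (800,366). The prongs are nearly perpendicular to the bar.

Run:
```python
from h import *
w=load('w3'); N=lambda u,v:((u+.5)/1.5625-.5,(v+.5)/1.5625-.5)
t1,t2=at_z(w,N(622,242),218),at_z(w,N(603,377),218)
l=at_z(w,N(680,240),200),at_z(w,N(795,239),200); q=at_z(w,N(640,366),200),at_z(w,N(795,366),200)
print('tips',t1,t2,np.linalg.norm(t1-t2))
for a,b in (l,q):
  d=b-a; print(a,b,np.degrees(np.arctan2(d[1],d[0])))
ax=np.radians(-18.);x=np.array([np.cos(ax),np.sin(ax)]);y=np.array([-x[1],x[0]])
for nm,P in (('l',l[0]),('l',l[1]),('r',q[0]),('r',q[1]),('t1',t1),('t2',t2)): print(nm,'rel top-hook (546,-218.5)',((P[:2]-[546,-218.5])@x).round(1),((P[:2]-[546,-218.5])@y).round(1))
# bar in hand
for z in (314,318,322): 
  p=at_z(w,N(405,195),z); q2=at_z(w,N(406,505),z); print(z,p,q2,np.linalg.norm(p-q2),(p+q2)/2,np.degrees(np.arctan2(*(p-q2)[1::-1])))
```

```text
tips [ 516.7 -171.8  218. ] [ 493.3 -240.4  218. ] 72.48116996848216
[ 553.3 -185.2  200. ] [ 610.6 -203.1  200. ] -17.348330928686583
[ 520.2 -250.5  200. ] [ 603.5 -276.9  200. ] -17.584802401854986
l rel top-hook (546,-218.5) -3.3 33.9
l rel top-hook (546,-218.5) 56.7 34.6
r rel top-hook (546,-218.5) -14.6 -38.4
r rel top-hook (546,-218.5) 72.7 -37.8
t1 rel top-hook (546,-218.5) -42.3 35.4
t2 rel top-hook (546,-218.5) -43.4 -37.1
314 [ 422.9 -113.7  314. ] [ 392.2 -210.6  314. ] 101.64693797650767 [ 407.55 -162.15  314.  ] 72.42068060216286
318 [ 422.9 -113.6  318. ] [ 393.1 -207.4  318. ] 98.41991668356563 [ 408.  -160.5  318. ] 72.37509177153804
322 [ 423.  -113.4  322. ] [ 394.1 -204.3  322. ] 95.38354155723093 [ 408.55 -158.85  322.  ] 72.36288512990153
```

Request:
servo_tool(
  plan=[
    [[0,-0.002,-0.015,0.2,0],[0,-0.002,-0.025,0,0],[0,0,-0.02,0,0],[0,0,-0.013,0,0],[0,0,0,0,0],[0,0,0,0,0]],
  ],
)

```text
time: 6.9
tool_pos: [403.7, -175.7, 302.0]
tcp_rot: [-180.0, -0.0, 72.3]
ft_force: [0.3, -0.3, -1.3]
finger_gap: 7.9
grip_force: 58.6
```

Request:
servo_tool(
  plan=[
    [[0.012,-0.0038,0,0,0],[0.018,-0.0057,0,0,0],[0.018,-0.0057,0,0,0],[0.018,-0.0057,0,0,0],[0.018,-0.0057,0,0,0],[0.018,-0.0057,0,0,0],[0.018,-0.0057,0,0,0],[0.015,-0.005,0,0,0],[0.008,-0.003,0,0,0],[0,0,0,0,0]],
  ],
)

```text
time: 7.9
tool_pos: [547.5, -222.3, 302.6]
tcp_rot: [179.9, 0.0, 72.3]
ft_force: [-0.1, 0.0, -1.4]
finger_gap: 7.6
grip_force: 58.7
```

Request:
servo_tool(
  plan=[
    [[0,0,0,0,0],[0,0,0,0,0]],
  ],
)

```text
time: 8.1
tool_pos: [546.2, -221.8, 302.2]
tcp_rot: [180.0, 0.0, 72.3]
ft_force: [-0.8, -0.5, -2.3]
finger_gap: 7.8
grip_force: 58.7
```

Run:
```python
from h import *
a=snap('side','side4');w=snap('wrist','w4');s=sense()
m=np.hstack([cv2.resize(a['frame'][90:210,200:320],(400,400),interpolation=cv2.INTER_CUBIC),cv2.copyMakeBorder(cv2.resize(w['frame'],(400,300)),0,100,0,0,cv2.BORDER_CONSTANT)])
cv2.imwrite('pics/m4.png',m);print(s['tool_pos'],s['tcp_rot'],s['ft_force'],s['finger_gap'])
```

```text
[ 546.19975092 -221.84901494  302.15328958] [1.79987615e+02 3.39990089e-03 7.22683346e+01] [ 0.04230033 -0.84653881 -2.01826429] 8.200754890240917
```

View pics/m4.png

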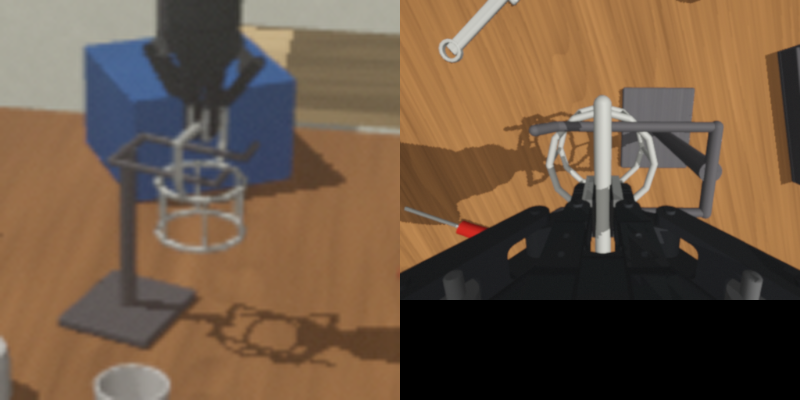

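The bar crosses above both prongs at wrist (603,125), and the cage sits below prong level. I lower until contact.

Request:
servo_tool(
  plan=[
    [[0,0,-0.01,0,0],[0,0,-0.01,0,0],[0,0,-0.008,0,0],[0,0,-0.004,0,0],[0,0,0,0,0],[0,0,0,0,0]],
  ],
)

```text
time: 8.8
tool_pos: [546.6, -222.0, 269.8]
tcp_rot: [-180.0, -0.0, 72.3]
ft_force: [0.8, 0.2, -2.0]
finger_gap: 7.8
grip_force: 58.8
```

Request:
servo_tool(
  plan=[
    [[0,0,-0.002,0,0],[0,0,-0.002,0,0],[0,0,0,0,0],[0,0,0,0,0]],
  ],
)

```text
time: 9.2
tool_pos: [546.6, -222.0, 265.9]
tcp_rot: [-180.0, -0.0, 72.3]
ft_force: [0.3, 1.1, -1.8]
finger_gap: 7.8
grip_force: 58.8
```

Request:
servo_tool(
  plan=[
    [[0,0,-0.001,0,0],[0,0,0,0,0],[0,0,-0.001,0,0],[0,0,0,0,0]],
  ],
)

```text
time: 9.6
tool_pos: [546.8, -222.1, 264.9]
tcp_rot: [179.9, 0.0, 72.3]
ft_force: [-2.4, 0.7, 4.2]
finger_gap: 7.7
grip_force: 59.5
```

Request:
servo_tool(
  plan=[
    [[0,0,0,0,0.012],[0,0,0,0,0.016],[0,0,0,0,0.025],[0,0,0,0,0.04],[0,0,0,0,0.045],[0,0,0,0,0.045],[0,0,0,0,0.045]],
  ],
)

```text
time: 10.3
tool_pos: [546.6, -222.0, 263.8]
tcp_rot: [-180.0, -0.0, 72.3]
ft_force: [0.1, 0.0, 0.1]
finger_gap: 45.1
grip_force: 0.0
```

Request:
servo_tool(
  plan=[
    [[0,0,0.005,0,0.045],[0,0,0.015,0,0.045],[0,0,0.025,0,0.045],[0,0,0.03,0,0.045],[0,0,0.03,0,0.045],[0,0,0.02,0,0.045],[0,0,0,0,0.06],[0,0,0,0,0.07]],
  ],
)

```text
time: 11.1
tool_pos: [546.8, -222.1, 390.1]
tcp_rot: [179.9, 0.0, 72.3]
ft_force: [0.9, 0.5, -0.9]
finger_gap: 69.7
grip_force: 0.0
```

Run:
```python
from h import *
a=snap('side','side5');w=snap('wrist','w5');s=sense()
m=np.hstack([cv2.resize(a['frame'][90:210,200:320],(400,400),interpolation=cv2.INTER_CUBIC),cv2.copyMakeBorder(cv2.resize(w['frame'],(400,300)),0,100,0,0,cv2.BORDER_CONSTANT)])
cv2.imwrite('pics/m5.png',m);print(s['tool_pos'],s['tcp_rot'],s['ft_force'],s['finger_gap'])
```

```text
[ 546.28149417 -221.82424178  387.83699218] [-1.79903842e+02 -1.39825377e-02  7.22725641e+01] [0.06838864 0.13238817 0.14651454] 69.73757306015186
```

View pics/m5.png

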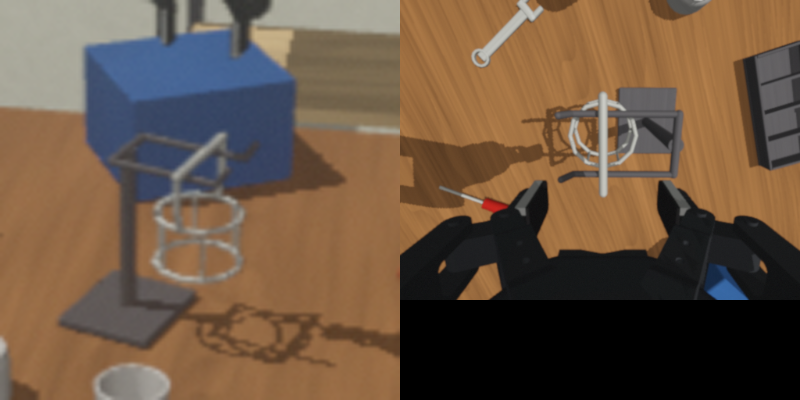

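The guard hangs by its bar across both prongs at wrist (603,115) and (603,177), and the gripper is clear. Next is the cap.

Request:
servo_tool(
  plan=[
    [[0,0.02,0,0,0.07],[0,0.035,0,-1,0.07],[0,0.045,0,-1,0.07],[0,0.045,0,-1,0.07],[0,0.045,0,-1,0.07],[0,0.045,0,-1,0.07],[0,0.045,0,-1,0.07],[0,0.045,0,-1,0.07],[0,0.045,-0.01,0,0.07],[0,0.04,-0.02,0,0.07]],
  ],
)

```text
time: 12.2
tool_pos: [546.4, 190.3, 359.1]
tcp_rot: [179.9, -0.1, 65.3]
ft_force: [0.9, -0.1, 0.7]
finger_gap: 69.8
grip_force: 0.0
```

Request:
servo_tool(
  plan=[
    [[0,0.035,-0.03,0,0.07],[-0.003,0.02,-0.03,0,0.07],[0,0.008,-0.03,0,0.07],[0,0,-0.01,0,0.07],[0,0,0,0,0.07]],
  ],
)

```text
time: 12.7
tool_pos: [542.1, 250.3, 255.9]
tcp_rot: [-179.8, 0.2, 65.3]
ft_force: [-1.1, -1.2, 0.2]
finger_gap: 69.5
grip_force: 0.0
```

Run:
```python
from h import *
w=snap('wrist','w6');s=sense(); print(s['tool_pos'],s['tcp_rot'],s['finger_gap'])
print(proj(w,[[543,251,114]])*1.5625)
cv2.imwrite('pics/w6b.png',cv2.resize(w['frame'],(800,600)))
```

```text
[543.25851397 250.30185043 258.26946406] [-1.79923901e+02  9.79265383e-02  6.52521637e+01] 70.06376778527822
[[405.46875 312.5    ]]
```

View pics/w6b.png

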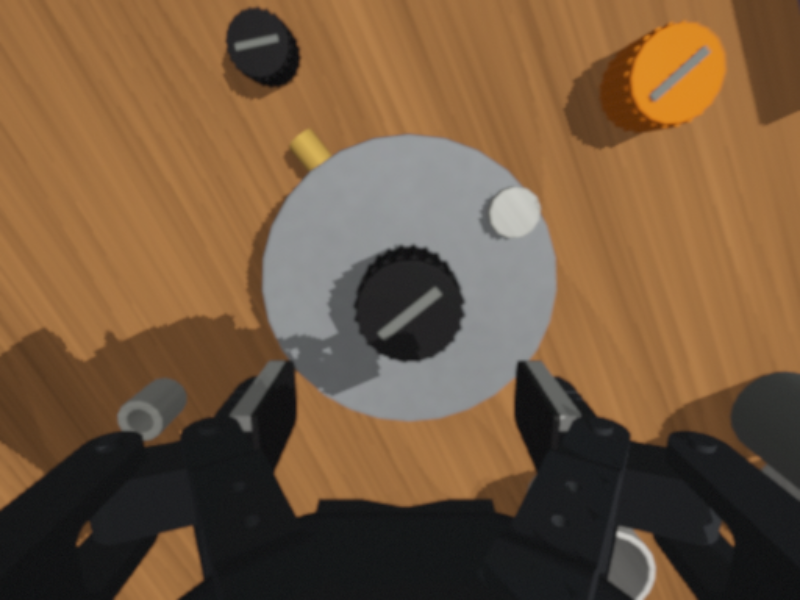

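The wrist view shows the cap's rib midpoint at (410,313) against a predicted (405,312), so the cap is about (544.5,250.5). The fingers straddle it symmetrically.

Request:
servo_tool(
  plan=[
    [[0.0015,0,-0.02,0,0.07],[0,0,-0.03,0,0.07],[0,0,-0.03,0,0.07],[0,0,-0.015,0,0.07],[0,0,-0.009,0,0.07],[0,0,0,0,0.07],[0,0,0,0,0.07]],
  ],
)

```text
time: 13.45
tool_pos: [546.1, 251.2, 156.7]
tcp_rot: [179.9, -0.1, 65.3]
ft_force: [1.3, 0.3, 0.5]
finger_gap: 69.9
grip_force: 0.0
```

Request:
servo_tool(
  plan=[
    [[0,0,0,0,0.06],[0,0,0,0,0.055],[0,0,0,0,0.05],[0,0,0,0,0.045],[0,0,0,0,0.04],[0,0,0,0,0.04],[0,0,0,0,0.04]],
  ],
  force=60,
)

```text
time: 14.15
tool_pos: [545.0, 251.8, 156.6]
tcp_rot: [-180.0, -0.1, 65.3]
ft_force: [-6.2, 1.0, 9.4]
finger_gap: 50.2
grip_force: 60.7
```

```bash
python3 -c "
from h import *
s=sense()
for k in('tool_pos','tcp_rot','ft_force','wrist_torque','finger_gap','grip_force','joint_pos'):print(k,np.round(s[k],2))"
```

```text
tool_pos [545.   251.77 156.58]
tcp_rot [-1.7999e+02 -6.0000e-02  6.5310e+01]
ft_force [-6.17  0.95  9.43]
wrist_torque [0.13 1.02 0.05]
finger_gap 50.2
grip_force 60.65
joint_pos [1.988e+01 1.406e+01 9.369e+01 5.000e-02 7.221e+01 4.455e+01]
```

Request:
servo_tool(
  plan=[
    [[-0.001,0,0.001,0,0.04],[0,0,0,2,0.04],[0,0,0,2,0.04],[0,0,0,2,0.04],[0,0,0,2,0.04],[0,0,0,2,0.04]],
  ],
)

```text
time: 14.75
tool_pos: [544.4, 251.6, 156.7]
tcp_rot: [179.9, -0.1, 75.4]
ft_force: [-1.0, 2.2, 1.3]
finger_gap: 50.5
grip_force: 62.4
```

```bash
python3 -c "
from h import *
s=sense()
for k in('tool_pos','tcp_rot','ft_force','wrist_torque','finger_gap','grip_force'):print(k,np.round(s[k],2))"
```

```text
tool_pos [544.45 251.59 156.66]
tcp_rot [ 1.7995e+02 -8.0000e-02  7.5360e+01]
ft_force [-1.02  2.15  1.31]
wrist_torque [ 0.42  0.16 -0.05]
finger_gap 50.47
grip_force 62.38
```

Request:
servo_tool(
  plan=[
    [[0,0,0,2,0.04],[0,0,0,2,0.04],[0,0,0,2,0.04],[0,0,0,2,0.04],[0,0,0,0,0.04]],
  ],
)

```text
time: 15.25
tool_pos: [544.3, 251.7, 156.6]
tcp_rot: [180.0, -0.1, 83.3]
ft_force: [-1.4, 3.7, 3.2]
finger_gap: 50.4
grip_force: 62.6
```

```bash
python3 -c "
from h import *
w=snap('wrist','w7')
s=sense()
for k in('tool_pos','tcp_rot','ft_force','wrist_torque','finger_gap','grip_force'):print(k,np.round(s[k],2))"
```

```text
tool_pos [544.31 251.71 156.65]
tcp_rot [ 1.7995e+02 -7.0000e-02  8.3250e+01]
ft_force [-1.84  3.92  4.5 ]
wrist_torque [0.69 0.41 0.08]
finger_gap 50.12
grip_force 62.61
```

Turning positive gives freely: 18° with no resisting torque, past the 8.6° stop limit. I continue toward the hard stop.

Request:
servo_tool(
  plan=[
    [[0,0,0,4,0.04],[0,0,0,4,0.04],[0,0,0,4,0.04],[0,0,0,4,0.04],[0,0,0,4,0.04],[0,0,0,4,0.04],[0,0,0,4,0.04],[0,0,0,4,0.04],[0,0,0,4,0.04],[0,0,0,0,0.04]],
  ],
)

```text
time: 16.3
tool_pos: [544.0, 252.0, 156.6]
tcp_rot: [179.9, -0.1, 119.4]
ft_force: [-4.3, 5.9, 4.8]
finger_gap: 49.9
grip_force: 62.9
```

```bash
python3 -c "
from h import *
w=snap('wrist','w8')
s=sense()
for k in('tool_pos','tcp_rot','ft_force','wrist_torque','finger_gap','grip_force'):print(k,np.round(s[k],2))"
```

```text
tool_pos [543.98 251.98 156.66]
tcp_rot [ 1.7994e+02 -7.0000e-02  1.1927e+02]
ft_force [-4.55  5.24  4.47]
wrist_torque [0.87 0.7  0.08]
finger_gap 50.34
grip_force 62.89
```

Request:
servo_tool(
  plan=[
    [[-0.0007,0.0007,0,2,0.04],[0,0,0,2,0.04],[0,0,0,2,0.04],[0,0,0,2,0.04],[0,0,0,2,0.04],[0,0,0,0,0.04]],
  ],
)

```text
time: 16.95
tool_pos: [543.5, 252.0, 156.6]
tcp_rot: [180.0, -0.0, 129.3]
ft_force: [-2.5, 2.5, 5.6]
finger_gap: 50.3
grip_force: 62.9
```

```bash
python3 -c "
from h import *
s=sense()
for k in('tool_pos','tcp_rot','ft_force','wrist_torque','finger_gap','grip_force'):print(k,np.round(s[k],2))"
```

```text
tool_pos [543.52 252.01 156.63]
tcp_rot [179.96  -0.   129.29]
ft_force [-2.46  2.51  5.6 ]
wrist_torque [0.27 0.51 0.06]
finger_gap 50.34
grip_force 62.88
```

Request:
servo_tool(
  plan=[
    [[0,0,0,1.5,0.04],[0,0,0,1.5,0.04],[0,0,0,1,0.04],[0,0,0,1,0.04],[0,0,0,0,0.04]],
  ],
)

```text
time: 17.45
tool_pos: [543.4, 251.9, 156.6]
tcp_rot: [180.0, -0.0, 134.2]
ft_force: [-3.0, 1.1, 5.6]
finger_gap: 50.3
grip_force: 62.9
```

```bash
python3 -c "
from h import *
s=sense()
for k in('tool_pos','tcp_rot','ft_force','wrist_torque','finger_gap','grip_force'):print(k,np.round(s[k],2))
w=snap('wrist','w9')
cv2.imwrite('pics/w9b.png',cv2.resize(w['frame'][100:340,140:380],(600,600)))"
```

```text
tool_pos [543.42 251.9  156.65]
tcp_rot [179.98  -0.   134.24]
ft_force [-2.96  1.06  5.64]
wrist_torque [ 0.24  0.64 -0.  ]
finger_gap 50.34
grip_force 62.91
```

View pics/w9b.png

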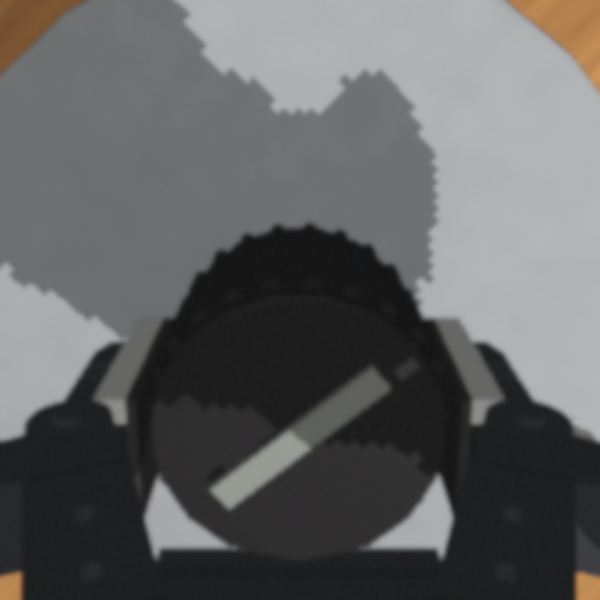

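The rib keeps its angle in the hand, running (220,497)-(383,377), so the cap is turning with the gripper. No stop felt yet at 69°; I continue slowly.

Request:
servo_tool(
  plan=[
    [[0,0,0,1,0.04],[0,0,0,1,0.04],[0,0,0,1,0.04],[0,0,0,0,0.04]],
  ],
)

```text
time: 17.9
tool_pos: [543.2, 251.5, 156.6]
tcp_rot: [-180.0, -0.0, 137.2]
ft_force: [-4.7, -1.1, 7.5]
finger_gap: 50.4
grip_force: 62.9
```

```bash
python3 -c "
from h import *
s=sense()
for k in('tool_pos','tcp_rot','ft_force','wrist_torque','finger_gap','grip_force'):print(k,np.round(s[k],2))"
```

```text
tool_pos [543.2  251.45 156.6 ]
tcp_rot [-179.96   -0.    137.22]
ft_force [-4.67 -1.06  7.53]
wrist_torque [-0.08  0.88 -0.13]
finger_gap 50.45
grip_force 62.9
```

Request:
servo_tool(
  plan=[
    [[0,0,0,1,0.04],[0,0,0,1,0.04],[0,0,0,0,0.04],[0,0,0,0,0.04]],
  ],
)

```text
time: 18.3
tool_pos: [543.1, 251.2, 156.6]
tcp_rot: [-179.9, -0.0, 139.2]
ft_force: [-6.4, -2.7, 9.8]
finger_gap: 50.2
grip_force: 62.9
```

```bash
python3 -c "
from h import *
s=sense()
for k in('tool_pos','tcp_rot','ft_force','wrist_torque','finger_gap','grip_force'):print(k,np.round(s[k],2))"
```

```text
tool_pos [543.05 251.17 156.62]
tcp_rot [-1.7992e+02 -1.0000e-02  1.3918e+02]
ft_force [-6.4  -2.69  9.77]
wrist_torque [-0.32  1.08 -0.3 ]
finger_gap 50.16
grip_force 62.85
```

The stop is met at about 73°: torque and side load rise. I ease back 2° and lift straight up.

Request:
servo_tool(
  plan=[
    [[0,0,0,-1,0.04],[0,0,0,-1,0.04],[0,0,0.003,0,0.04],[0,0,0.004,0,0.04],[0,0,0.005,0,0.04],[0,0,0,0,0.04]],
  ],
)

```text
time: 18.9
tool_pos: [543.5, 251.8, 168.6]
tcp_rot: [180.0, 0.0, 137.3]
ft_force: [-2.8, 0.8, -0.6]
finger_gap: 50.1
grip_force: 63.0
```

```bash
python3 -c "
from h import *
s=sense()
for k in('tool_pos','tcp_rot','ft_force','wrist_torque','finger_gap','grip_force'):print(k,np.round(s[k],2))"
```

```text
tool_pos [543.47 251.77 168.6 ]
tcp_rot [179.99   0.   137.27]
ft_force [-2.78  0.78 -0.57]
wrist_torque [0.06 0.5  0.08]
finger_gap 50.11
grip_force 63.03
```

Lifting freely (Fz ≈ -0.6 N). I continue to 100 mm in total.

Request:
servo_tool(
  plan=[
    [[0,0,0.006,0,0.04],[0,0,0.01,0,0.04],[0,0,0.015,0,0.04],[0,0,0.02,0,0.04],[0,0,0.018,0,0.04],[0,0,0.012,0,0.04],[0,0,0.007,0,0.04],[0,0,0,0,0.04],[0,0,0,0,0.04],[0,0,0,0,0.04]],
  ],
)

```text
time: 19.9
tool_pos: [542.9, 251.6, 254.6]
tcp_rot: [-179.9, -0.1, 137.3]
ft_force: [0.5, 0.3, -1.6]
finger_gap: 50.0
grip_force: 63.0
```

```bash
python3 -c "
from h import *
a=snap('side','side9');s=sense()
for k in('tool_pos','tcp_rot','ft_force','finger_gap','grip_force','qd'):print(k,np.round(s[k],2))
print(proj(a,[[543.5,251.8,170],[543.5,251.8,214]]))
cv2.imwrite('pics/s9.png',cv2.resize(a['frame'][80:330,140:340],(480,600)))"
```

```text
tool_pos [542.89 251.51 254.59]
tcp_rot [-1.7989e+02 -5.0000e-02  1.3727e+02]
ft_force [-0.31 -0.48 -0.54]
finger_gap 50.23
grip_force 63.0
qd [ 0.07  0.03 -0.05 -0.06 -0.05  0.06]
[[237.2 222.2]
 [237.2 208.4]]
```

View pics/s9.png

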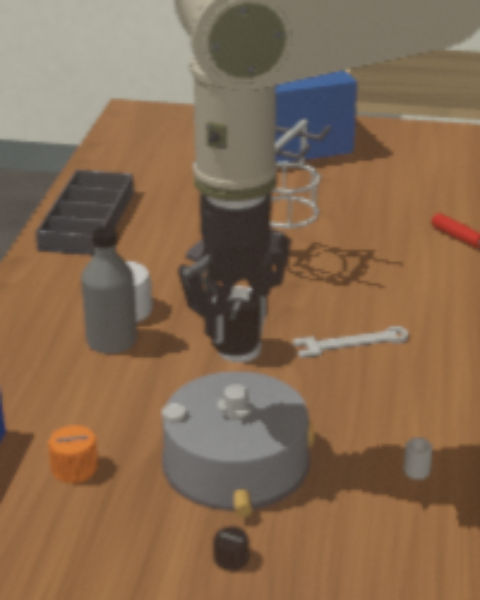

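The cap is in the gripper at (240,325), and the bare steel neck with its tabs shows below at (235,402). The guard is still on the hook and the bystanders are in place. The lift is 98 mm, so I hand in.

```bash
python3 -c "
from h import *
print(r.hand_in())"
```

```text
the job is handed in; nothing more can be done
None
```

The job is handed in: the guard hangs by its bar on both prongs, and the cap is held upright and still about 98 mm above its neck; it gave on the first way tried (counter-clockwise from above, stop at about 73°), so I did not try the other way.

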